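Park a compressor's flywheel just past compression and bring its spacers

TASK

Get the bench compressor ready for refitting its guard: take the flywheel by its knob and turn it counter-clockwise (seen from above) until you feel the resistance of the compression rise to its peak, go over it and stop just past it, where the resistance has fallen away and the timing pin stands out of its boss. Then carry the open wooden tray with the guard's three loose spacers, level so that none falls out, and set it down in the middle of the rubber mat on the compressor's ledge. Do not turn the wheel clockwise to get there, and leave the other things on the bench where they are.

Things in the scene. Friction and masses are not known exactly. Their poses are not given: they have to be found in the camera images.
- compressor: Small bench air compressor, bolted down; grey base plate, aluminium crankcase 60 mm high, upright shaft. Origin on the shaft axis at bench height; z up, x along the finned cylinder (reaches 108 mm from the axis), y towards the ledge. Base plate 12 mm thick, x -75..75, y -80..265 mm. Its place and yaw vary. The shaft's plain drag is about 0.28 N m (5 to 6 N at the knob); it stays where it is left.
- hub (a point): Point on the upright shaft axis, at the top of the flywheel's hub nut, 88 mm above the bench. The flywheel is a dark steel disc of 132 mm diameter, lying flat, its rim 64 to 78 mm above the bench.
- knob_top (a point): Centre of the top end of the flywheel's crank knob: black upright round grip, 20 mm diameter, 38 mm long (82 to 120 mm above the bench), 52 mm from the shaft axis, on an 8 mm high steel foot on the rim. It spins freely on its own pin, so a gripper of fixed direction can hold it from above and lead it round the circle.
- flywheel (a joint): Angle of the flywheel, rad: direction of the knob from the shaft, from the compressor's x axis (plus whole turns), growing counter-clockwise from above. No measure of the compression: the top comes 0.7 to 2.4 rad counter-clockwise of the start, differently each time.
- piston (a joint): Hidden piston's travel, m. 0 nearly all round; rises to about 0.005 over the 0.5 rad before the top of compression, falls back over 0.5 rad after it. While it rises the drag at the knob climbs from 5 or 6 to about 10 N (greatest 0.3 rad before the top); while it falls it helps, and the drag drops to about 1 N; then it is the plain drag again.
- timing_pin (a joint): Travel of the 8 mm steel timing pin, m: in a round boss on the crankcase beside the finned cylinder on the ledge's side, 46 mm above the bench. 0: in (end 91 mm from the shaft axis, 2 mm out of the boss). The shaft pushes it out only just past the compression peak: from right after the top, fully (about 0.006) at 0.5 rad past, in again at 1 rad past; over 0.0035 from 0.2 to 0.8 rad past.
- ledge (a point): Centre of the black rubber mat on the compressor's ledge, the part of the base plate that reaches out to its +y side; on the mat's surface, 14 mm above the bench, 190 mm from the shaft axis. Mat 108 x 136 mm (compressor x by y).
- tray: Open wooden parts tray, 96 x 56 x 32 mm (its x, y, z), walls and floor 4 mm, about 0.13 kg; stands on the bench. Origin: centre of its underside. It can be gripped from above across its 56 mm width.
- spacer1: One of three loose plain steel ring spacers lying flat in the tray, 20 mm diameter, 10 mm bore, 8 mm high. Origin: centre of its underside.
- spacer2: One of three loose plain steel ring spacers lying flat in the tray, 20 mm diameter, 10 mm bore, 8 mm high. Origin: centre of its underside.
- spacer3: One of three loose plain steel ring spacers lying flat in the tray, 20 mm diameter, 10 mm bore, 8 mm high. Origin: centre of its underside.
- glue_tin: Bystander: green tin with a grey lid, 66 mm diameter, 60 mm high, at the back. Origin: centre of its underside.
- persimmon: Bystander: orange fruit, 70 mm wide, 56 mm high, at the back behind the ledge. Origin: centre of its underside.
- pad_stack: Bystander: small stack of tan leather pads, 35 mm wide, 23 mm high, nearer the robot. Origin: centre of its underside.

How it is judged:
By the outcome, as a careful person would: the job done as asked, in the order asked, and still so for the second after the job is handed in, with the robot touching nothing.
It also fails if it takes over 72 s, if anything falls off the work surface, if the arm or the gripper's body presses on something with over 40 N, if the wrist force passes 120 N, or if a joint passes its speed limit or range.

ROBOT

A 6-joint arm with a two-finger parallel gripper is mounted at the origin on the work surface; the furniture and walls round the work are solid. World frame = base frame: x ahead of the robot, y to its left, z up, the work surface at z = 0. Lengths are in mm, angles in rad, forces in N, time in s.
With the tool pointing down it reaches from about 275 to 1000 mm from the base axis. Payload 8.4 kg.
Tool frame: the origin (TCP) lies at the very end of the fingers, on their centre line; the grasp point (between the pads) lies behind it (r.grip_point_offset is the x of the grasp point in the tool frame, in mm); x points along the fingers, z is the direction in which the jaws open and shut, and the axes are right-handed (so a half turn about x gives the same grasp; the last joint's range is limited). The gripper opens to 85 mm and grips with 20 to 120 N. Pads are 22 mm wide; open, the fingers measure 114 mm over their backs; the gripper's body (76 mm by 85 mm) begins 54 mm behind the grasp point. The pads swing forward as they close: fully open they stand 13 mm farther back than shut.
Start: joints at [1.216, 0.353, 1.633, -0, 1.155, -0.002], TCP at [215.953, 586.509, 231.281] pointing down, gripper open.
Joint ranges: [-2.63, 2.63], [-0.92, 2.1], [0.06, 2.66], [-1.3, 4.44], [0, 2.69], [-3.02, 3.02]. Speed limits (rad/s): [2.22, 2.22, 2.79, 3.14, 3.14, 3.14].

INTERFACE

Orientations are given as [roll, pitch, yaw] about the fixed x, y, z axes, in that order (R = Rz(yaw) Ry(pitch) Rx(roll)).
In Python, from rig import r, vision, order gives the robot as it stands. The module is installed in compiled form; this text tells all that it offers.
- The arm moves only by the tool step_arm, never from a script. Its argument "rows" is a list of rows, each a list of 7 numbers: the shift along the world's x, y, z in mm, then the turn, a rotation vector about the world's x, y, z in rad, then the finger opening in mm, from 0 to 85.4. A call has exactly 8 rows; each row is the pose to reach, as a shift and turn from the pose measured when the call began; what a row does not reach only later rows make up. A row lasts 1/8 s, in which the tool goes at most 62.5 mm and 10.7 degrees, less where a joint would pass 70% of its speed; a pose out of reach is approached as far as the arm can. A call with a gripper value outside its range is refused whole. The fingers move at their own pace and stop on an object; "force" is the grip in N (left out, the last holds). Time passes only in rows, so rows that repeat a pose let the fingers close, or fill a call up. It gives the time, the measured TCP pose, the force and the opening at its end, in the units of the state.
- r.sense(): the state, without advancing time (a new reading comes with each control period).
- vision.grab_frame(name): name is "side" or "top" or "wrist"; returns (picture, depth): 480x640x3 uint8, red, green, blue; 480x640 float32, mm along the optical axis (not along the pixel's ray), 0 where there is no reading.
- vision.camera_info(name): a dict with "K" (3x3 intrinsics, pixels), "origin" and "attitude" of the camera in the world; the wrist camera has in their place "tool_from_camera" (4x4, takes a point from camera to tool coordinates, whose origin is the TCP and whose axes are the tool frame's). Camera axes: x right, y down, z forward; pixel columns grow to the right and rows downward; lengths in mm; the calibration is good to about 2 mm. The wrist camera is an equidistant fisheye: a pixel r from the principal point sees the ray r / f radians off the axis. A picture is of the moment at which its call begins: read the wrist's pose just before it. camera_info takes no time and is no camera call.
- order.sign_off(): hands the job in, once; it reports no verdict.
The state is a dict: "clock": time; "qpos": joint angles; "qvel": joint speeds; "joint_efforts": joint torques, N m; "eef_pos": TCP position; "tcp_rot": TCP orientation; "contact_force": force on the tool from outside, world axes, zero at the start; "wrist_torque": the same for the moment, N m; "opening": opening from 0.0 (shut) to 1.0 (fully open).
Only numpy, scipy, OpenCV 4.12 (cv2) and the standard library are available. Lean on these libraries where they do the work, as an engineer would, in place of code of your own. Each camera call takes 0.05 s, during which the arm holds its last target.

## Working session

There is one attempt and no reset: what is moved stays moved. The work goes in short steps, Python scripts to look and compute and a tool call to move; the robot and the scene stay as the last step left them, time stands still between calls to the robot, and variables do not carry over. Pictures are saved under pics/ and viewed, and the job is handed in when it is done.

Besides the shell and the picture viewer there is one more tool, called by a JSON object that holds its "name" and its "arguments". step_arm: Moves the arm, as the interface text tells. Its arguments: {"type":"object","properties":{"rows":{"type":"array"},"force":{"type":"number"}},"required":["rows"]}

```bash
mkdir -p pics; ls; python3 - <<'E'
from rig import r, vision
import cv2, numpy as np
print(r.sense()); print(r.grip_point_offset)
for n in ("side","top","wrist"):
    print(n, vision.camera_info(n))
for n in ("side","top"):
    p,d=vision.grab_frame(n); cv2.imwrite(f"pics/{n}0.png",p[:,:,::-1]); np.save(f"pics/{n}0.npy",d); np.save(f"pics/{n}0rgb.npy",p)
print(r.sense()['clock'])
E
```

```text
pics
{'clock': 0.0, 'qpos': array([ 1.21559896e+00,  3.53622380e-01,  1.63412145e+00, -1.60006108e-05,
        1.15519453e+00, -2.38872354e-03]), 'qvel': array([ 1.96420415e-03, -1.23971169e-04,  1.19797408e-03, -4.10366744e-04,
       -9.77831256e-04, -8.10980375e-05]), 'joint_efforts': array([ 2.00885210e-03, -6.05253267e+01, -3.42074203e+01,  7.54795565e-05,
        9.28479829e-03,  7.20479829e-05]), 'eef_pos': array([215.79559244, 586.06831647, 230.58319945]), 'tcp_rot': array([-3.1331103 ,  1.56945054, -1.91511615]), 'contact_force': array([-0.44965131, -0.17068776,  0.24607936]), 'wrist_torque': array([ 0.01088887, -0.02814282,  0.01451745]), 'opening': 1.0034228722075829}
-18.700000000000003
side {'K': array([[622.70718516,   0.        , 308.25775448],
       [  0.        , 622.70718516, 235.02114874],
       [  0.        ,   0.        ,   1.        ]]), 'origin': array([ 420.41848269, 1069.5154384 ,  672.67459996]), 'attitude': array([-2.07630088,  0.00536937, -3.10128935])}
top {'K': array([[444.46533942,   0.        , 316.58567796],
       [  0.        , 444.46533942, 242.04026694],
       [  0.        ,   0.        ,   1.        ]]), 'origin': array([336.27327632,  32.98131383, 928.79568944]), 'attitude': array([-2.96512027, -0.01660924, -1.58780728])}
wrist {'K': array([[371.64829954,   0.        , 315.11871501],
       [  0.        , 371.64829954, 244.09177479],
       [  0.        ,   0.        ,   1.        ]]), 'tool_from_camera': array([[-3.58041975e-04, -2.85236075e-01,  9.58457226e-01,
        -1.42229345e+02],
       [-5.54766871e-04, -9.58457083e-01, -2.85236240e-01,
         7.13499133e+01],
       [ 9.99999782e-01, -6.33846863e-04,  1.84928343e-04,
        -3.90078273e-01],
       [ 0.00000000e+00,  0.00000000e+00,  0.00000000e+00,
         1.00000000e+00]])}
0.1
```

View pics/side0.png

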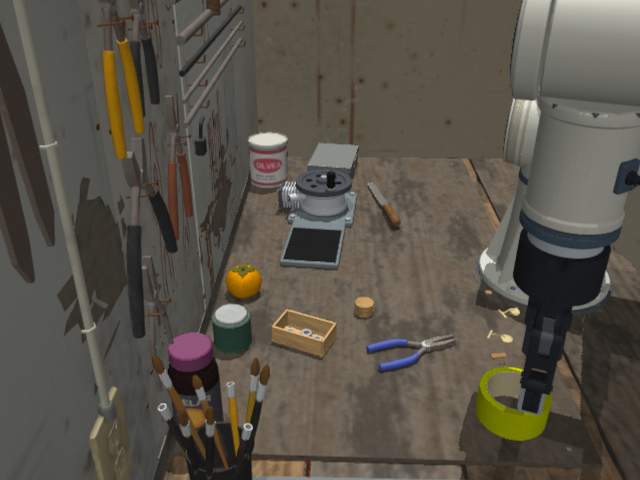

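View pics/top0.png

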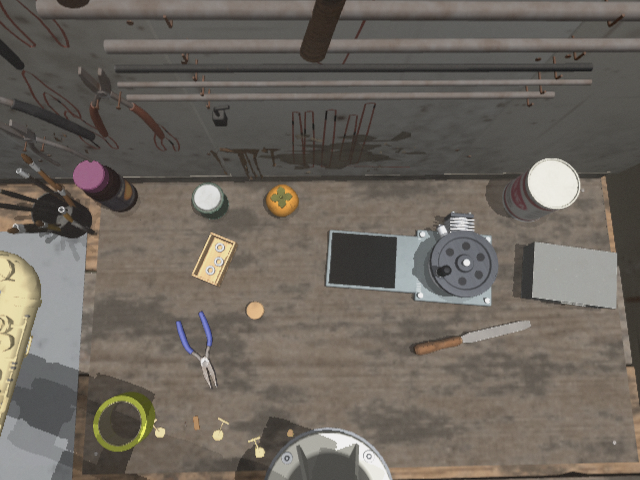

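```bash
cat > h.py <<'E'
from rig import r, vision, order
import cv2, numpy as np
from scipy.spatial.transform import Rotation as Ro
def rot(a): return Ro.from_euler('xyz',a).as_matrix()
def ray(name,u,v):
    c=vision.camera_info(name);K=c['K']
    d=np.array([(u-K[0,2])/K[0,0],(v-K[1,2])/K[1,1],1.])
    return np.array(c['origin']),rot(c['attitude'])@d
def onz(name,u,v,z):
    o,d=ray(name,u,v);return o+d*(z-o[2])/d[2]
def proj(name,P):
    c=vision.camera_info(name);K=c['K']
    p=rot(c['attitude']).T@(np.asarray(P,float)-c['origin']);return K[0,0]*p[0]/p[2]+K[0,2],K[1,1]*p[1]/p[2]+K[1,2]
E
python3 - <<'E'
from h import *
t=cv2.imread("pics/top0.png"); s=cv2.imread("pics/side0.png")
cv2.imwrite("pics/t1.png",cv2.resize(t[190:320,310:510],(800,520),interpolation=cv2.INTER_CUBIC))
cv2.imwrite("pics/t2.png",cv2.resize(t[170:330,180:310],(650,800),interpolation=cv2.INTER_CUBIC)[:600])
cv2.imwrite("pics/s1.png",cv2.resize(s[155:275,270:370],(500,600),interpolation=cv2.INTER_CUBIC))
for uv in ((467,262),): print(onz("top",*uv,88), np.load("pics/top0.npy")[uv[1],uv[0]])
print(proj("top",[0,0,0]),proj("side",onz("top",467,262,88)))
E
```

```text
[ 443.0503361  -271.28995153   88.        ] 852.76404
(np.float64(328.6666026513843), np.float64(498.3491203693742)) (np.float64(323.03408315038024), np.float64(176.08486878928))
```

View pics/t1.png

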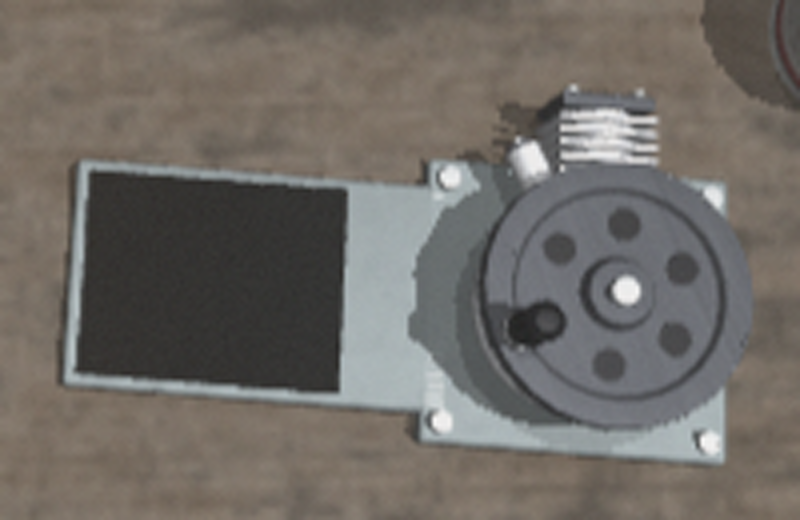

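View pics/t2.png

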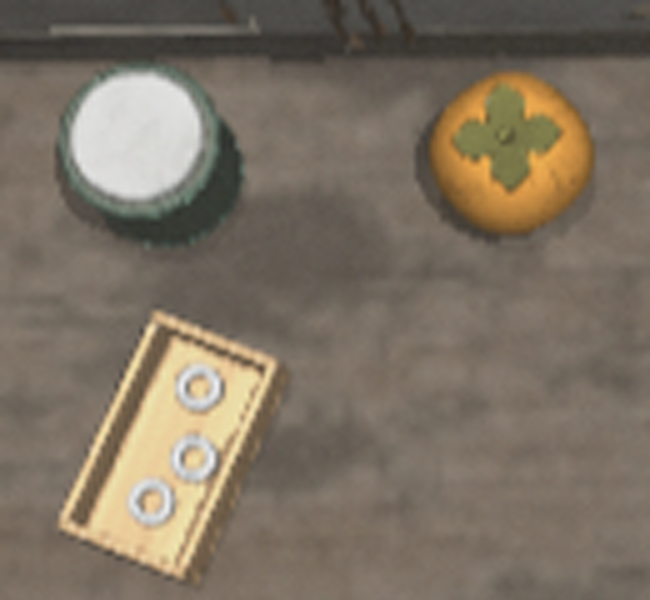

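View pics/s1.png

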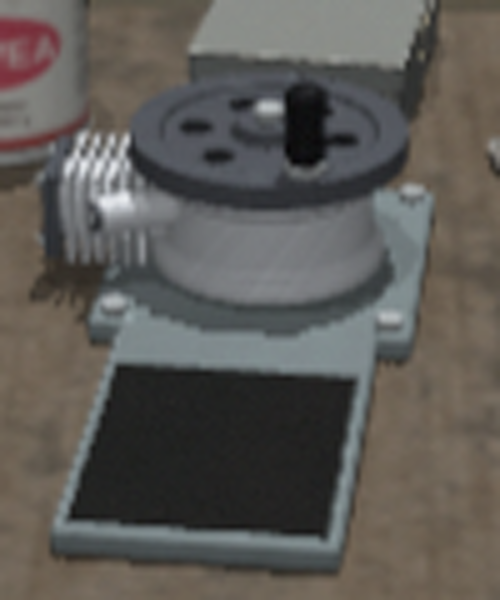

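```bash
python3 - <<'E'
from h import *
t=cv2.imread("pics/top0.png").astype(int)
m=np.zeros(t.shape[:2],np.uint8); sub=t[225:300,322:402].max(2)<60; m[225:300,322:402]=sub*255
m=cv2.morphologyEx(m,cv2.MORPH_OPEN,np.ones((5,5)))
c=max(cv2.findContours(m,cv2.RETR_EXTERNAL,cv2.CHAIN_APPROX_NONE)[0],key=cv2.contourArea)
P=np.array([onz("top",u,v,14)[:2] for u,v in c[:,0]],np.float32)
rc=cv2.minAreaRect(P);print("mat",rc)
mat=np.array(rc[0])
hub=onz("top",466.75,262.5,88)[:2]; kn=onz("top",446.8,270,120)[:2]
rv=mat-hub; print("hub",hub,"knob",kn,"dist mat",np.hypot(*rv),"knob r",np.hypot(*(kn-hub)))
yaw=np.arctan2(rv[1],rv[0])-np.pi/2
print("yaw",yaw,"knob ang world",np.arctan2(*(kn-hub)[::-1]))
# side
print("hub from side proj",proj("side",[*hub,88]),proj("side",[*kn,120]),proj("side",[*mat,14]))
# tray
hsv=cv2.cvtColor(cv2.imread("pics/top0.png"),cv2.COLOR_BGR2HSV)
m=((hsv[...,0]>8)&(hsv[...,0]<30)&(hsv[...,1]>70)&(hsv[...,2]>90)).astype(np.uint8)*255
mm=np.zeros_like(m);mm[225:295,185:245]=m[225:295,185:245]; mm=cv2.morphologyEx(mm,cv2.MORPH_CLOSE,np.ones((7,7)))
c=max(cv2.findContours(mm,cv2.RETR_EXTERNAL,cv2.CHAIN_APPROX_NONE)[0],key=cv2.contourArea)
print("tray px",cv2.minAreaRect(c), [ (np.round(onz('top',u,v,32)[:2],1)) for u,v in cv2.boxPoints(cv2.minAreaRect(c))])
for u,v in ((180+157/5,170+312/5),(180+285/5,170+362/5),(180+192/5,170+578/5),(180+60/5,170+525/5)): print("rim corner",onz("top",u,v,32))
for u,v in ((209,200),(282,200)): print(onz("top",u,v,30))
E
```

```text
mat ((460.49884033203125, -80.67021942138672), (133.4291534423828, 105.19573211669922), 84.66507720947266)
hub [ 442.09258408 -270.73381268] knob [ 424.74425734 -221.24998064] dist mat 190.95276838021556 knob r 52.43676262015257
yaw -0.09654156587030416 knob ang world 1.907992883773678
hub from side proj (np.float64(323.4392230361359), np.float64(176.18496001154435)) (np.float64(330.85099073753776), np.float64(171.99173477732586)) (np.float64(312.8756734173054), np.float64(243.92144061360742))
tray px ((214.5548095703125, 258.9794616699219), (30.95245933532715, 48.994266510009766), 24.443954467773438) [array([432.4, 270.8]), array([523.5, 232.4]), array([496. , 174.4]), array([405.7, 213.7])]
rim corner [519.03822121 230.61789695  32.        ]
rim corner [497.48047397 178.0067734   32.        ]
rim corner [409.909582   213.96855982  32.        ]
rim corner [432.06015133 267.39682641  32.        ]
[588.29623737 237.70905004  30.        ]
[586.41473133  85.98909175  30.        ]
```

```bash
python3 - <<'E'
from h import *
s=r.sense();R=rot(s['tcp_rot']);print(R.round(3))
h=np.array([442.1,-270.7]);mat=np.array([460.5,-80.7])
# pin px in top: boss end
for z in (46,): print("boss end",onz("top",310+515/4,190+150/4,z)[:2]-h, onz("top",310+540/4,190+172/4,z)[:2]-h)
# wall depth along top image
d=np.load("pics/top0.npy")
for u,v in ((282,170),(282,150),(440,170),(440,130),(300,40),(440,10),(440,90)):
    o,dd=ray("top",u,v);print(u,v,(o+dd*d[v,u]).round(0))
E
```

```text
[[-0.    -0.938  0.346]
 [-0.001  0.346  0.938]
 [-1.     0.    -0.001]]
boss end [77.96260217 36.70526016] [66.36297089 24.67451447]
282 170 [637.  83.  71.]
282 150 [637.  77. 179.]
440 170 [ 637. -240.   62.]
440 130 [ 638. -183.  255.]
300 40 [626.  38. 509.]
440 10 [619. -93. 562.]
440 90 [ 637. -146.  384.]
```

{"name": "step_arm", "arguments": {"rows": [[15, -58, 0, 0, 0, -0.18, 50], [30, -116, 0, 0, 0, -0.36, 50], [45, -174, 0, 0, 0, -0.54, 50], [60, -232, 0, 0, 0, -0.72, 50], [75, -290, 0, 0, 0, -0.9, 50], [90, -348, 0, 0, 0, -1.08, 50], [105, -406, 0, 0, 0, -1.26, 50], [120, -464, 0, 0, 0, -1.44, 50]], "force": 60}}

```text
clock: 1.1
eef_pos: [335.8, 120.4, 230.7]
tcp_rot: [2.714, 1.57, 2.487]
contact_force: [1.8, 0.3, 0.2]
opening: 0.587
```

{"name": "step_arm", "arguments": {"rows": [[15, -57, 0, 0, 0, -0.05, 50], [30, -114, 0, 0, 0, -0.1, 50], [45, -171, 0, 0, 0, -0.15, 50], [60, -228, -10, 0, 0, -0.2, 50], [75, -285, -25, 0, 0, -0.26, 50], [85, -325, -45, 0, 0, -0.26, 50], [88.9, -341.7, -65, 0, 0, -0.26, 50], [88.9, -341.7, -65, 0, 0, -0.26, 50]]}}

```text
clock: 2.1
eef_pos: [423.7, -221.7, 164.2]
tcp_rot: [3.071, 1.567, 2.582]
contact_force: [-0.5, -0.3, 0.7]
opening: 0.587
```

```bash
python3 - <<'E'
from h import *
s=r.sense();print(s['eef_pos'],rot(s['tcp_rot']).round(4),s['contact_force'],s['opening'],s['qpos'])
p,d=vision.grab_frame("wrist"); cv2.imwrite("pics/w1.png",p[:,:,::-1])
E
```

```text
[ 423.65256045 -221.73391437  164.20445806] [[-3.500e-03  4.699e-01  8.827e-01]
 [ 2.200e-03  8.827e-01 -4.699e-01]
 [-1.000e+00  3.000e-04 -4.100e-03]] [-0.4926726  -0.25251257  0.70679861] 0.5866807075935324 [-4.85535794e-01  2.10260142e-01  2.00211576e+00  3.78101916e-04
  9.33306488e-01  3.38708480e-03]
```

View pics/w1.png

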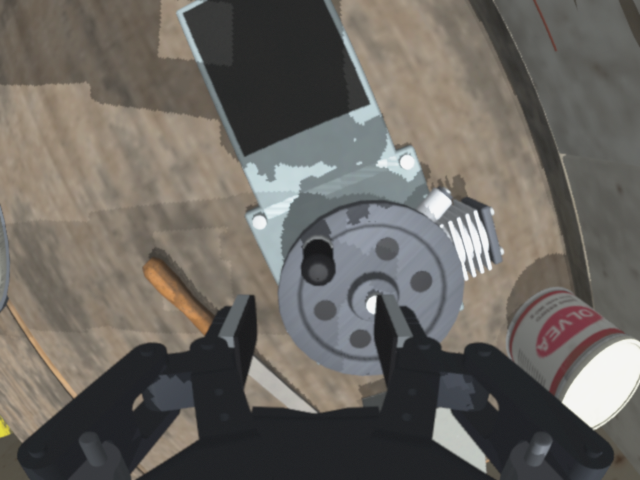

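```bash
cat >> h.py <<'E'
def wpose():
    s=r.sense();T=np.eye(4);T[:3,:3]=rot(s['tcp_rot']);T[:3,3]=s['eef_pos']
    return T@vision.camera_info("wrist")['tool_from_camera']
def wonz(T,u,v,z):
    K=vision.camera_info("wrist")['K'];x,y=u-K[0,2],v-K[1,2];rr=np.hypot(x,y);th=rr/K[0,0]
    d=np.array([np.sin(th)*x/rr,np.sin(th)*y/rr,np.cos(th)]);d=T[:3,:3]@d
    return T[:3,3]+d*(z-T[2,3])/d[2]
def wproj(T,P):
    K=vision.camera_info("wrist")['K'];p=np.linalg.inv(T)@np.r_[P,1.];rr=np.hypot(p[0],p[1]);th=np.arctan2(rr,p[2])
    return K[0,2]+K[0,0]*th*p[0]/rr,K[1,2]+K[0,0]*th*p[1]/rr
E
python3 - <<'E'
from h import *
T=wpose();print("knob",wonz(T,318,272,120),"hub",wonz(T,373,304,88))
p=cv2.imread("pics/w1.png");cv2.imwrite("pics/w1z.png",cv2.resize(p[150:320,270:510],(800,567),interpolation=cv2.INTER_CUBIC))
E
```

```text
knob [ 426.64619397 -221.48070115  120.        ] hub [ 442.46581155 -269.3451526    88.        ]
```

View pics/w1z.png

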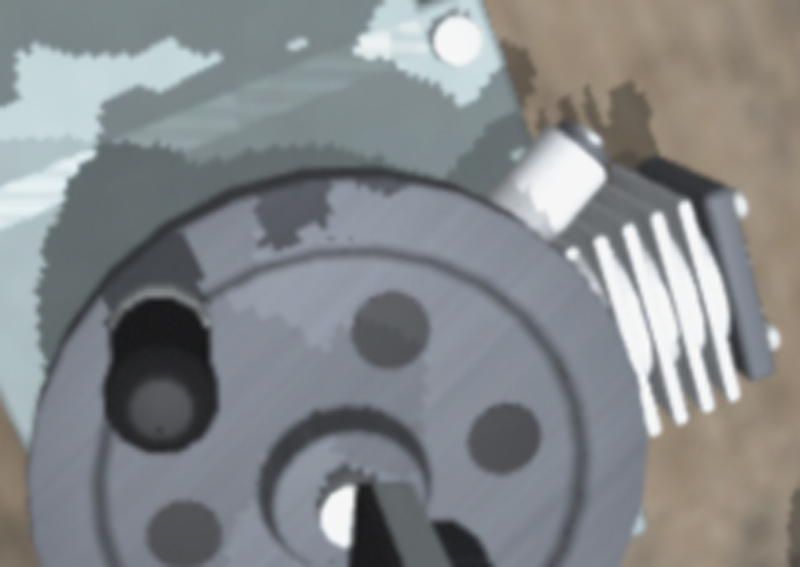

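{"name": "step_arm", "arguments": {"rows": [[2, 0, -20, 0, 0, 0, 50], [2, 0, -40, 0, 0, 0, 50], [2, 0, -58, 0, 0, 0, 50], [2, 0, -74, 0, 0, 0, 50], [2, 0, -74, 0, 0, 0, 30], [2, 0, -74, 0, 0, 0, 10], [2, 0, -74, 0, 0, 0, 10], [2, 0, -74, 0, 0, 0, 10]], "force": 60}}

```text
clock: 3.15
eef_pos: [425.9, -220.7, 91.8]
tcp_rot: [2.839, 1.567, 2.35]
contact_force: [-1.2, 5.4, 7.5]
opening: 0.2
```

```bash
python3 - <<'E'
from h import *
s=r.sense();print(s['eef_pos'],rot(s['tcp_rot']).round(4)[:,0],s['contact_force'],s['opening']*85.4,s['wrist_torque'])
E
```

```text
[ 425.90599497 -220.72771358   91.75845428] [-0.0024  0.0024 -1.    ] [-1.24636576  5.40337731  7.50642264] 17.12143550972097 [ 0.77967593  0.31863628 -0.02077696]
```

```bash
cat > nx.py <<'E'
from h import *
import sys,json
a=float(sys.argv[1]); n=8
C=np.array([442.2,-270.3]);s=r.sense();p=s['eef_pos'];d=p[:2]-C
th=np.arctan2(d[1],d[0])%(2*np.pi);f=s['contact_force']
rad=np.array([np.cos(th),np.sin(th)]);tan=np.array([-rad[1],rad[0]])
print("t",s['clock'],"th",round(th,3),"R",round(np.hypot(*d),1),"z",p[2].round(1),"Ft",(f[:2]@tan).round(2),"Fr",(f[:2]@rad).round(2),"Fz",f[2].round(1),"qj",s['qpos'].round(2))
R0=np.hypot(*d)
out=[]
st=float(sys.argv[2]) if len(sys.argv)>2 else th
for k in range(1,n+1):
    t=st+(a-st)*k/n
    q=C+52*np.array([np.cos(t),np.sin(t)])-p[:2]
    out.append([round(q[0],1),round(q[1],1)])
print(out)
E
python3 nx.py 2.15
```

```text
t 3.15 th 1.888 R 52.2 z 91.8 Ft -0.5 Fr 5.52 Fz 7.5 qj [-0.48  0.33  2.05  0.    0.77  0.01]
[[np.float64(-1.5), np.float64(-0.7)], [np.float64(-3.1), np.float64(-1.3)], [np.float64(-4.7), np.float64(-2.0)], [np.float64(-6.2), np.float64(-2.7)], [np.float64(-7.8), np.float64(-3.5)], [np.float64(-9.3), np.float64(-4.3)], [np.float64(-10.7), np.float64(-5.1)], [np.float64(-12.2), np.float64(-6.1)]]
```

{"name": "step_arm", "arguments": {"rows": [[-1.5, -0.7, 0, 0, 0, 0, 10], [-3.1, -1.3, 0, 0, 0, 0, 10], [-4.7, -2.0, 0, 0, 0, 0, 10], [-6.2, -2.7, 0, 0, 0, 0, 10], [-7.8, -3.5, 0, 0, 0, 0, 10], [-9.3, -4.3, 0, 0, 0, 0, 10], [-10.7, -5.1, 0, 0, 0, 0, 10], [-12.2, -6.1, 0, 0, 0, 0, 10]]}}

```text
clock: 4.15
eef_pos: [414.3, -226.5, 91.9]
tcp_rot: [2.431, 1.568, 1.942]
contact_force: [3.4, 4.9, -4.6]
opening: 0.195
```

```bash
python3 nx.py 2.4 2.15
```

```text
t 4.15 th 2.138 R 52.0 z 91.9 Ft -5.49 Fr 2.35 Fz -4.6 qj [-0.5   0.32  2.07  0.    0.76 -0.02]
[[np.float64(-1.9), np.float64(-1.2)], [np.float64(-3.2), np.float64(-2.2)], [np.float64(-4.5), np.float64(-3.2)], [np.float64(-5.7), np.float64(-4.2)], [np.float64(-7.0), np.float64(-5.3)], [np.float64(-8.2), np.float64(-6.4)], [np.float64(-9.3), np.float64(-7.5)], [np.float64(-10.4), np.float64(-8.7)]]
```

{"name": "step_arm", "arguments": {"rows": [[-1.9, -1.2, 0, 0, 0, 0, 10], [-3.2, -2.2, 0, 0, 0, 0, 10], [-4.5, -3.2, 0, 0, 0, 0, 10], [-5.7, -4.2, 0, 0, 0, 0, 10], [-7.0, -5.3, 0, 0, 0, 0, 10], [-8.2, -6.4, 0, 0, 0, 0, 10], [-9.3, -7.5, 0, 0, 0, 0, 10], [-10.4, -8.7, 0, 0, 0, 0, 10]]}}

```text
clock: 5.15
eef_pos: [404.7, -234.7, 91.9]
tcp_rot: [1.874, 1.567, 1.383]
contact_force: [6.0, 7.3, -7.8]
opening: 0.201
```

```bash
python3 nx.py 2.6 2.4
```

```text
t 5.15 th 2.382 R 51.7 z 91.9 Ft -9.44 Fr 0.67 Fz -7.8 qj [-0.53  0.31  2.08  0.    0.75 -0.04]
[[np.float64(-1.7), np.float64(-1.4)], [np.float64(-2.5), np.float64(-2.4)], [np.float64(-3.4), np.float64(-3.4)], [np.float64(-4.2), np.float64(-4.5)], [np.float64(-4.9), np.float64(-5.5)], [np.float64(-5.7), np.float64(-6.6)], [np.float64(-6.4), np.float64(-7.7)], [np.float64(-7.1), np.float64(-8.8)]]
```

{"name": "step_arm", "arguments": {"rows": [[-1.7, -1.4, 0, 0, 0, 0, 10], [-2.5, -2.4, 0, 0, 0, 0, 10], [-3.4, -3.4, 0, 0, 0, 0, 10], [-4.2, -4.5, 0, 0, 0, 0, 10], [-4.9, -5.5, 0, 0, 0, 0, 10], [-5.7, -6.6, 0, 0, 0, 0, 10], [-6.4, -7.7, 0, 0, 0, 0, 10], [-7.1, -8.8, 0, 0, 0, 0, 10]]}}

```text
clock: 6.15
eef_pos: [398.5, -242.9, 91.9]
tcp_rot: [1.546, 1.566, 1.055]
contact_force: [6.9, 7.6, -7.9]
opening: 0.2
```

```bash
python3 nx.py 2.75 2.6
```

```text
t 6.15 th 2.581 R 51.6 z 91.9 Ft -10.12 Fr -1.8 Fz -7.9 qj [-0.55  0.31  2.08  0.01  0.75 -0.07]
[[np.float64(-1.4), np.float64(-1.4)], [np.float64(-1.9), np.float64(-2.3)], [np.float64(-2.3), np.float64(-3.2)], [np.float64(-2.8), np.float64(-4.0)], [np.float64(-3.2), np.float64(-4.9)], [np.float64(-3.6), np.float64(-5.8)], [np.float64(-4.0), np.float64(-6.7)], [np.float64(-4.4), np.float64(-7.6)]]
```

{"name": "step_arm", "arguments": {"rows": [[-1.4, -1.4, 0, 0, 0, 0, 10], [-1.9, -2.3, 0, 0, 0, 0, 10], [-2.3, -3.2, 0, 0, 0, 0, 10], [-2.8, -4.0, 0, 0, 0, 0, 10], [-3.2, -4.9, 0, 0, 0, 0, 10], [-3.6, -5.8, 0, 0, 0, 0, 10], [-4.0, -6.7, 0, 0, 0, 0, 10], [-4.4, -7.6, 0, 0, 0, 0, 10]]}}

```text
clock: 7.15
eef_pos: [394.9, -250.1, 91.9]
tcp_rot: [1.362, 1.564, 0.87]
contact_force: [4.9, 4.6, -7.8]
opening: 0.198
```

```bash
python3 nx.py 2.95 2.75
```

```text
t 7.15 th 2.738 R 51.4 z 91.9 Ft -6.19 Fr -2.67 Fz -7.8 qj [-0.57  0.31  2.08  0.01  0.75 -0.09]
[[np.float64(-1.3), np.float64(-1.6)], [np.float64(-1.7), np.float64(-2.8)], [np.float64(-2.1), np.float64(-4.0)], [np.float64(-2.5), np.float64(-5.2)], [np.float64(-2.9), np.float64(-6.5)], [np.float64(-3.2), np.float64(-7.8)], [np.float64(-3.5), np.float64(-9.0)], [np.float64(-3.8), np.float64(-10.3)]]
```

{"name": "step_arm", "arguments": {"rows": [[-1.0, -1.6, 0, 0, 0, 0, 10], [-1.4, -2.8, 0, 0, 0, 0, 10], [-1.7, -4.0, 0, 0, 0, 0, 10], [-2.1, -5.2, 0, 0, 0, 0, 10], [-2.4, -6.5, 0, 0, 0, 0, 10], [-2.7, -7.8, 0, 0, 0, 0, 10], [-2.9, -9.0, 0, 0, 0, 0, 10], [-3.2, -10.3, 0, 0, 0, 0, 10]]}}

```text
clock: 8.15
eef_pos: [391.9, -260.6, 91.9]
tcp_rot: [1.288, 1.564, 0.797]
contact_force: [4.3, 3.0, -8.7]
opening: 0.2
```

```bash
python3 nx.py 3.15 2.95
```

```text
t 8.15 th 2.951 R 51.2 z 91.9 Ft -3.72 Fr -3.64 Fz -8.7 qj [-0.59  0.31  2.08  0.01  0.75 -0.11]
[[np.float64(-1.0), np.float64(-1.1)], [np.float64(-1.2), np.float64(-2.4)], [np.float64(-1.3), np.float64(-3.6)], [np.float64(-1.5), np.float64(-4.9)], [np.float64(-1.6), np.float64(-6.2)], [np.float64(-1.6), np.float64(-7.5)], [np.float64(-1.7), np.float64(-8.8)], [np.float64(-1.7), np.float64(-10.1)]]
```

{"name": "step_arm", "arguments": {"rows": [[-0.5, -1.1, 0, 0, 0, 0, 10], [-0.7, -2.4, 0, 0, 0, 0, 10], [-0.8, -3.6, 0, 0, 0, 0, 10], [-0.9, -4.9, 0, 0, 0, 0, 10], [-1.0, -6.2, 0, 0, 0, 0, 10], [-1.0, -7.5, 0, 0, 0, 0, 10], [-1.1, -8.8, 0, 0, 0, 0, 10], [-1.1, -10.1, 0, 0, 0, 0, 10]]}}

```text
clock: 9.15
eef_pos: [391.1, -270.8, 92.0]
tcp_rot: [1.212, 1.564, 0.72]
contact_force: [4.7, 2.9, -8.5]
opening: 0.205
```

```bash
python3 nx.py 3.25 3.15;  python3 - <<'E'
from h import *
T=wpose();np.save("pics/wT2.npy",T)
p,d=vision.grab_frame("wrist"); cv2.imwrite("pics/w2.png",p[:,:,::-1])
x,y=map(int,wproj(T,[515,-230,46]));print(x,y)
x0,y0=max(0,x-80),max(0,y-60)
cv2.imwrite("pics/w2z.png",cv2.resize(p[y0:y0+120,x0:x0+160,::-1],(800,600),interpolation=cv2.INTER_CUBIC))
E
```

```text
t 9.15 th 3.152 R 51.1 z 92.0 Ft -2.89 Fr -4.74 Fz -8.5 qj [-0.61  0.32  2.07  0.01  0.76 -0.13]
[[np.float64(-0.9), np.float64(-0.6)], [np.float64(-0.9), np.float64(-1.2)], [np.float64(-0.8), np.float64(-1.8)], [np.float64(-0.8), np.float64(-2.5)], [np.float64(-0.8), np.float64(-3.1)], [np.float64(-0.7), np.float64(-3.8)], [np.float64(-0.7), np.float64(-4.4)], [np.float64(-0.6), np.float64(-5.1)]]
481 103
```

View pics/w2.png

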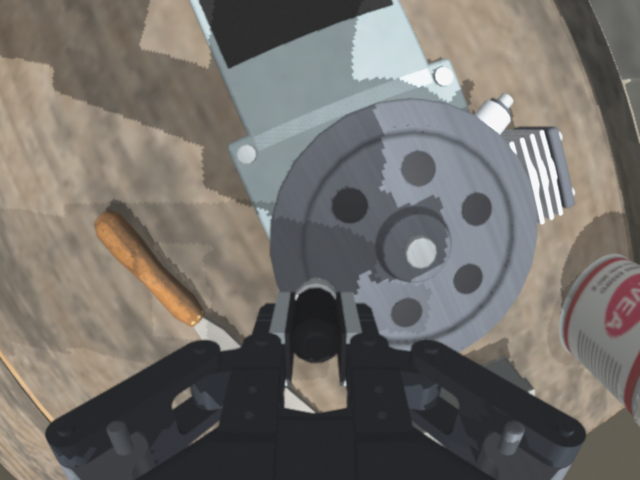

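View pics/w2z.png

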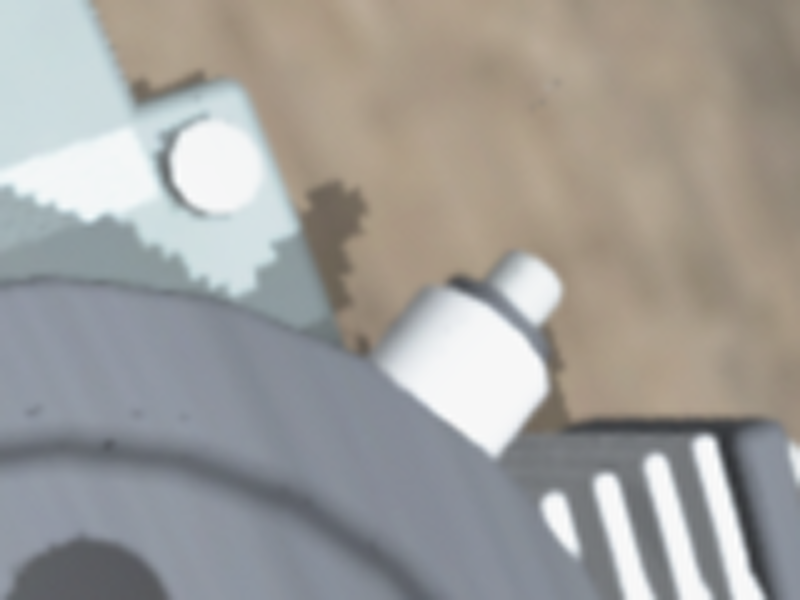

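{"name": "step_arm", "arguments": {"rows": [[-0.1, -1.8, 0, 0, 0, 0, 10], [0, -3.2, 0, 0, 0, 0, 10], [0, -4.6, 0, 0, 0, 0, 10], [0, -4.6, 0, 0, 0, 0, 36], [0, -4.6, 0, 0, 0, 0, 36], [0, -4.6, 0, 0, 0, 0, 36], [0, -4.6, 10, 0, 0, 0, 36], [0, -4.6, 50, 0, 0, 0, 36]]}}

```text
clock: 10.2
eef_pos: [389.8, -274.7, 141.5]
tcp_rot: [1.811, 1.564, 1.32]
contact_force: [-0.7, -1.0, -0.3]
opening: 0.429
```

```bash
python3 - <<'E'
from h import *
s=r.sense();print(s['eef_pos'],s['contact_force'],s['opening'])
T=wpose()
p,d=vision.grab_frame("wrist"); cv2.imwrite("pics/w3.png",p[:,:,::-1]);np.save("pics/T3.npy",T)
E
```

```text
[ 389.82769742 -274.74594132  141.47358976] [-0.66223879 -1.02735606 -0.30537225] 0.42878252035441305
```

View pics/w3.png

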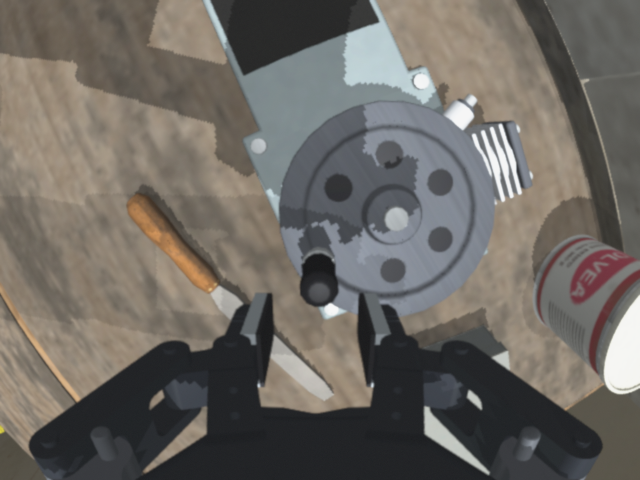

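{"name": "step_arm", "arguments": {"rows": [[0, 10, 40, 0, 0, 0.1, 80], [9, 60, 80, 0, 0, 0.28, 80], [18, 118, 90, 0, 0, 0.46, 80], [27, 176, 90, 0, 0, 0.64, 80], [36, 234, 90, 0, 0, 0.82, 80], [45, 292, 90, 0, 0, 1.0, 80], [54, 350, 90, 0, 0, 1.18, 80], [63, 408, 90, 0, 0, 1.36, 80]]}}

```text
clock: 11.25
eef_pos: [455.8, 133.3, 238.0]
tcp_rot: [0.551, 1.562, 1.425]
contact_force: [0.6, -0.6, -0.5]
opening: 0.935
```

```bash
python3 - <<'E'
from h import *
T=np.load("pics/T3.npy");k=wonz(T,318,288,120);hb=wonz(T,397,219,88);print(k,hb,np.arctan2(*(k-hb)[:2][::-1])%(2*np.pi),np.hypot(*(k-hb)[:2]))
s=r.sense();R=rot(s['tcp_rot']);print(s['eef_pos'],s['contact_force'],"jaw",np.arctan2(R[1,2],R[0,2]),"down",R[:,0])
E
```

```text
[ 392.84163276 -274.2924059   120.        ] [ 443.9289325  -271.10746175   88.        ] 3.203855241067221 51.186483213495364
[455.78178481 133.2903245  238.04402061] [ 0.59070947 -0.5824019  -0.48877906] jaw 0.8743625624278608 down [ 0.00127622  0.00871541 -0.99996121]
```

{"name": "step_arm", "arguments": {"rows": [[3, 30, -10, 0, 0, 0.1, 85], [6, 60, -30, 0, 0, 0.2, 85], [8.8, 89.2, -50, -0.009, 0.001, 0.3, 85], [8.8, 89.2, -75, -0.009, 0.001, 0.304, 85], [8.8, 89.2, -100, -0.009, 0.001, 0.304, 85], [8.8, 89.2, -120, -0.009, 0.001, 0.304, 85], [8.8, 89.2, -120, -0.009, 0.001, 0.304, 85], [8.8, 89.2, -120, -0.009, 0.001, 0.304, 85]]}}

```text
clock: 12.25
eef_pos: [465.2, 222.7, 119.0]
tcp_rot: [-0.074, 1.571, 1.104]
contact_force: [-0.0, 0.4, -0.2]
opening: 0.998
```

```bash
python3 - <<'E'
from h import *
s=r.sense();R=rot(s['tcp_rot']);print(s['eef_pos'],s['contact_force'],"jaw",np.arctan2(R[1,2],R[0,2]),"down",R[:,0],s['opening'])
T=wpose()
p,d=vision.grab_frame("wrist"); cv2.imwrite("pics/w4.png",p[:,:,::-1]);np.save("pics/T4.npy",T)
E
```

```text
[465.16544552 222.70423568 119.0304632 ] [-0.04829642  0.44281454 -0.19809134] jaw 1.1783533901482675 down [ 8.23453864e-05  1.63520585e-04 -9.99999983e-01] 0.9976394353197455
```

View pics/w4.png

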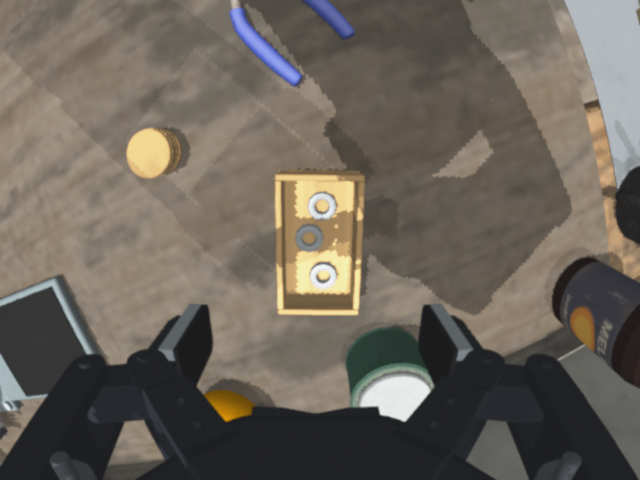

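```bash
python3 - <<'E'
from h import *
T=np.load("pics/T4.npy")
P=np.array([wonz(T,u,v,32)[:2] for u,v in ((276,173.5),(365,172.5),(359,314),(278,314))]);print(P.round(1),P.mean(0))
s=(P[1]-P[0]+P[2]-P[3]);print("short ang",np.arctan2(s[1],s[0]),np.hypot(*s)/2);l=P[3]-P[0]+P[2]-P[1];print("long",np.arctan2(l[1],l[0]),np.hypot(*l)/2)
E
```

```text
[[410.8 218.7]
 [431.3 269.9]
 [520.6 232.4]
 [499.  180.5]] [465.43504079 225.38264858]
short ang 1.1835127849821847 55.63300605644442
long -0.40326429022001087 96.49180909103472
```

{"name": "step_arm", "arguments": {"rows": [[0, 1, -30, 0, 0, 0, 85], [0, 1.8, -60, 0, 0, 0, 85], [0, 1.8, -85, 0, 0, 0, 85], [0, 1.8, -105, 0, 0, 0, 85], [0, 1.8, -115, 0, 0, 0, 85], [0, 1.8, -115, 0, 0, 0, 70], [0, 1.8, -115, 0, 0, 0, 60], [0, 1.8, -115, 0, 0, 0, 50]], "force": 45}}

```text
clock: 13.3
eef_pos: [466.0, 224.9, 5.3]
tcp_rot: [-0.668, 1.568, 0.51]
contact_force: [-1.2, -0.2, 5.4]
opening: 0.648
```

{"name": "step_arm", "arguments": {"rows": [[0, 0, 0, 0, 0, 0, 48], [0, 0, 0, 0, 0, 0, 48], [0, 0, 0, 0, 0, 0, 48], [0, 0, 1, 0, 0, 0, 48], [0, 0, 3, 0, 0, 0, 48], [0, 0, 8, 0, 0, 0, 48], [0, 0, 15, 0, 0, 0, 48], [0, 0, 25, 0, 0, 0, 48]]}}

```text
clock: 14.3
eef_pos: [465.9, 224.8, 30.9]
tcp_rot: [-0.656, 1.569, 0.522]
contact_force: [-1.0, -0.5, -2.4]
opening: 0.648
```

```bash
python3 - <<'E'
from h import *
s=r.sense();R=rot(s['tcp_rot']);print(s['eef_pos'],s['contact_force'],"jaw",np.arctan2(R[1,2],R[0,2]),"down",R[:,0],s['opening']*85.4)
T=wpose()
p,d=vision.grab_frame("wrist"); cv2.imwrite("pics/w5.png",p[:,:,::-1]);np.save("pics/T5.npy",T)
q,_=vision.grab_frame("side");cv2.imwrite("pics/s5.png",cv2.resize(q[260:400,220:420,::-1],(800,560)))
E
```

```text
[465.91668679 224.83704743  30.90073987] [-1.00099298 -0.50949849 -2.38543565] jaw 1.1781601567470164 down [ 0.00180489  0.00103902 -0.99999783] 55.34888810331071
```

View pics/w5.png

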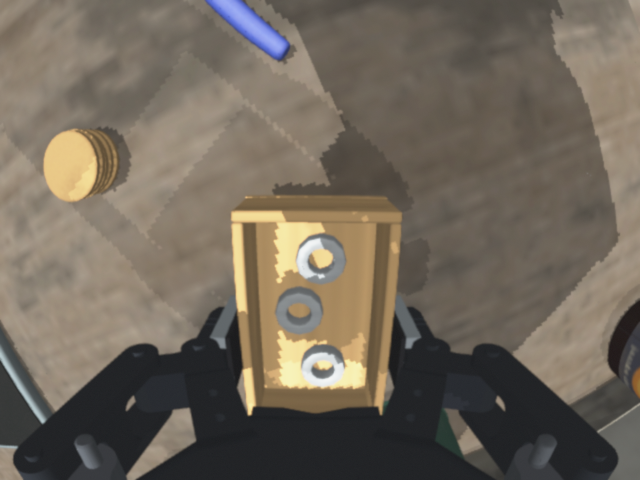

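View pics/s5.png

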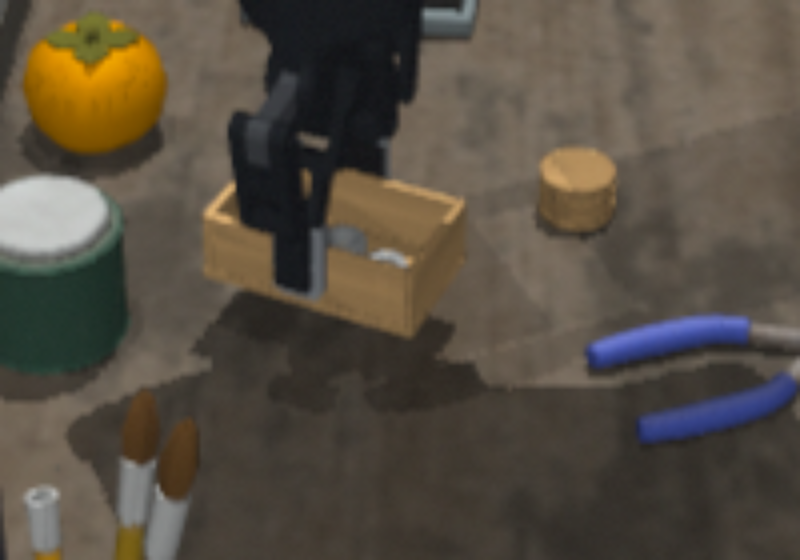

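{"name": "step_arm", "arguments": {"rows": [[0, 0, 10, 0, 0, 0, 48], [0, -5, 28, 0, 0, -0.04, 48], [0, -20, 45, 0, 0, -0.12, 48], [-1, -40, 55, 0, 0, -0.22, 48], [-1, -65, 60, 0, 0, -0.33, 48], [-2, -93, 60, 0, 0, -0.45, 48], [-2, -121, 60, 0, 0, -0.57, 48], [-2.5, -149, 60, 0, 0, -0.69, 48]]}}

```text
clock: 15.4
eef_pos: [464.5, 75.2, 92.8]
tcp_rot: [-0.631, 1.565, -0.148]
contact_force: [0.8, 0.6, -1.8]
opening: 0.65
```

```bash
python3 - <<'E'
from h import *
s=r.sense();R=rot(s['tcp_rot']);print(s['eef_pos'],s['contact_force'],"jaw",np.arctan2(R[1,2],R[0,2]),"down",R[:,0],s['opening']*85.4)
E
```

```text
[464.50199582  75.20586136  92.80179315] [ 0.80253367  0.63919736 -1.79962838] jaw 0.48247649105621654 down [ 5.43132521e-03 -8.11922071e-04 -9.99984921e-01] 55.530526219918535
```

{"name": "step_arm", "arguments": {"rows": [[-0.5, -28, 0, 0, 0.001, -0.11, 48], [-1, -56, 0, 0, 0.002, -0.22, 48], [-1.5, -84, 0, 0, 0.003, -0.33, 48], [-2, -109, 0, 0, 0.004, -0.42, 48], [-2.5, -130, -5, 0, 0.005, -0.5, 48], [-3, -146, -10, 0, 0.005, -0.55, 48], [-3.5, -156.2, -15, 0, 0.005, -0.577, 48], [-3.5, -156.2, -20, 0, 0.005, -0.577, 48]]}}

```text
clock: 16.4
eef_pos: [460.9, -81.4, 72.6]
tcp_rot: [-1.737, 1.569, -1.832]
contact_force: [-0.7, 0.6, -1.2]
opening: 0.642
```

```bash
python3 - <<'E'
from h import *
s=r.sense();R=rot(s['tcp_rot']);print(s['eef_pos'],s['contact_force'],"jaw",np.arctan2(R[1,2],R[0,2]),"down",R[:,0],s['opening']*85.4)
T=wpose()
p,d=vision.grab_frame("wrist"); cv2.imwrite("pics/w6.png",p[:,:,::-1]);np.save("pics/T6.npy",T)
E
```

```text
[460.93631399 -81.38472951  72.63449266] [-0.65205672  0.61491264 -1.21765555] jaw -0.09530927144624853 down [-5.85998241e-04 -2.18817869e-03 -9.99997434e-01] 54.86190240744603
```

View pics/w6.png

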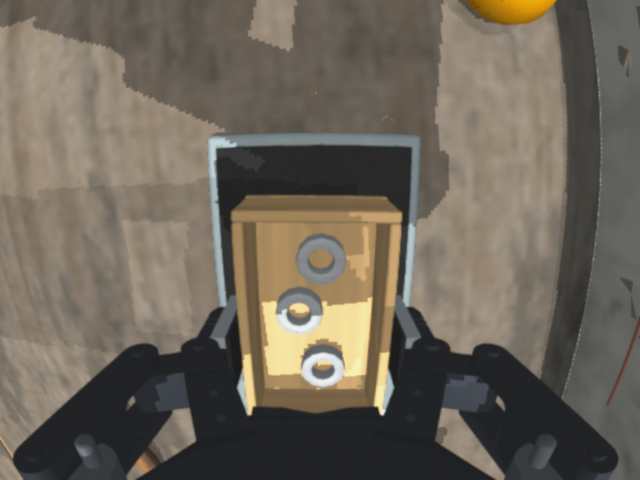

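```bash
python3 - <<'E'
from h import *
T=np.load("pics/T6.npy")
p=cv2.imread("pics/w6.png");cv2.imwrite("pics/w6z.png",cv2.resize(p[120:230,200:430],(800,383),interpolation=cv2.INTER_CUBIC))
A=wonz(T,218,147,14)[:2];B=wonz(T,412,147,14)[:2];print(A,B,np.hypot(*(B-A)));n=(B-A)/np.hypot(*(B-A));m=np.array([-n[1],n[0]]);print("yaw",np.arctan2(n[1],n[0]),"centre",(A+B)/2-68*m)
E
```

```text
[415.57107369  -9.35382227] [521.01744693 -19.50173688] 105.9335537050499
yaw -0.09594221494359605 centre [461.780194   -82.11505268]
```

View pics/w6z.png

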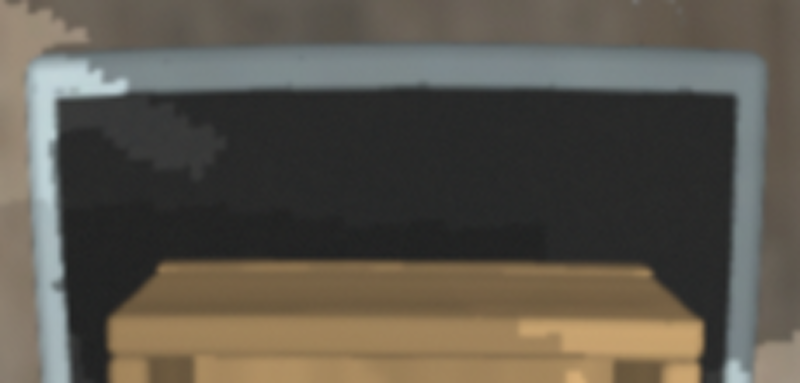

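{"name": "step_arm", "arguments": {"rows": [[0.3, -0.2, -10, 0.001, 0, 0, 48], [0.3, -0.2, -20, 0.002, 0, 0, 48], [0.3, -0.2, -29, 0.002, 0, 0, 48], [0.3, -0.2, -37, 0.002, 0, 0, 48], [0.3, -0.2, -43, 0.002, 0, 0, 48], [0.3, -0.2, -47, 0.002, 0, 0, 48], [0.3, -0.2, -50, 0.002, 0, 0, 48], [0.3, -0.2, -51.5, 0.002, 0, 0, 48]]}}

```text
clock: 17.45
eef_pos: [460.9, -81.1, 20.5]
tcp_rot: [-3.071, 1.569, 3.118]
contact_force: [-0.6, 0.5, -1.1]
opening: 0.645
```

{"name": "step_arm", "arguments": {"rows": [[0, -0.3, -0.5, 0, 0, 0, 48], [0, -0.3, -1, 0, 0, 0, 48], [0, -0.3, -1.5, 0, 0, 0, 48], [0, -0.3, -2, 0, 0, 0, 48], [0, -0.3, -2, 0, 0, 0, 48], [0, -0.3, -2, 0, 0, 0, 48], [0, -0.3, -2, 0, 0, 0, 48], [0, -0.3, -2, 0, 0, 0, 48]]}}

```text
clock: 18.45
eef_pos: [461.1, -81.4, 19.4]
tcp_rot: [-2.97, 1.57, -3.065]
contact_force: [-3.8, 0.7, 13.3]
opening: 0.647
```

{"name": "step_arm", "arguments": {"rows": [[0, 0, 0, 0, 0, 0, 48], [0, 0, 0, 0, 0, 0, 60], [0, 0, 0, 0, 0, 0, 66], [0, 0, 0, 0, 0, 0, 72], [0, 0, 0, 0, 0, 0, 76], [0, 0, 0, 0, 0, 0, 76], [0, 0, 5, 0, 0, 0, 76], [0, 0, 20, 0, 0, 0, 76]]}}

```text
clock: 19.45
eef_pos: [460.5, -81.4, 39.6]
tcp_rot: [-3.14, 1.568, 3.049]
contact_force: [-0.9, 0.4, 0.0]
opening: 0.895
```

{"name": "step_arm", "arguments": {"rows": [[0, 0, 30, 0, 0, 0, 76], [0, 0, 70, 0, 0, 0, 76], [0, 0, 110, 0, 0, 0, 76], [-20, 15, 150, 0, 0, 0, 76], [-50, 40, 180, 0, 0, 0, 76], [-80, 80, 200, 0, 0, 0, 76], [-100, 120, 200, 0, 0, 0, 76], [-120, 170, 200, 0, 0, 0, 76]]}}

```text
clock: 20.45
eef_pos: [339.8, 89.5, 241.0]
tcp_rot: [1.236, 1.57, 1.14]
contact_force: [0.5, 2.2, 0.1]
opening: 0.887
```

```bash
python3 - <<'E'
from h import *
s=r.sense();print(s['eef_pos'],s['contact_force'],s['opening'])
T=wpose();np.save("pics/T7.npy",T)
p,d=vision.grab_frame("wrist"); cv2.imwrite("pics/w7.png",p[:,:,::-1])
q,_=vision.grab_frame("top");cv2.imwrite("pics/t7.png",q[:,:,::-1]);cv2.imwrite("pics/t7z.png",cv2.resize(q[190:320,310:510,::-1],(800,520),interpolation=cv2.INTER_CUBIC))
q,_=vision.grab_frame("side");cv2.imwrite("pics/s7z.png",cv2.resize(q[155:275,270:370,::-1],(500,600),interpolation=cv2.INTER_CUBIC));cv2.imwrite("pics/s7.png",q[:,:,::-1])
E
```

```text
[339.81429957  89.47943406 241.04596285] [0.48419766 2.17861384 0.05992374] 0.8867639555992045
```

View pics/t7z.png

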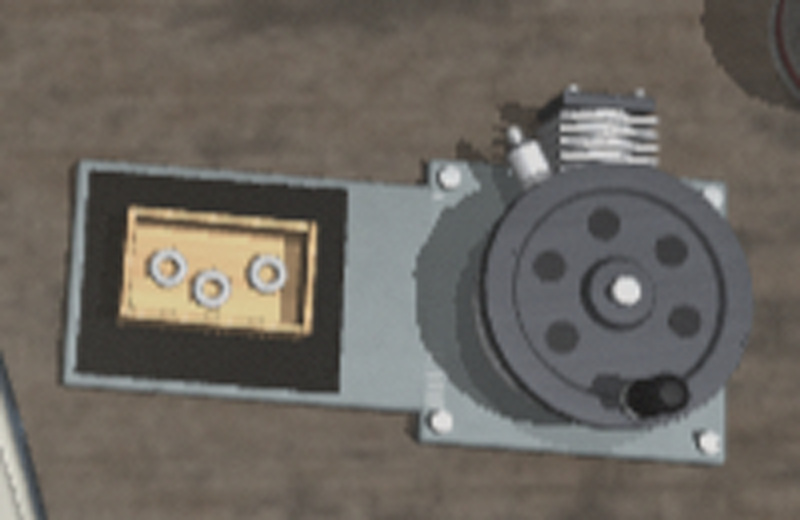

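View pics/s7z.png

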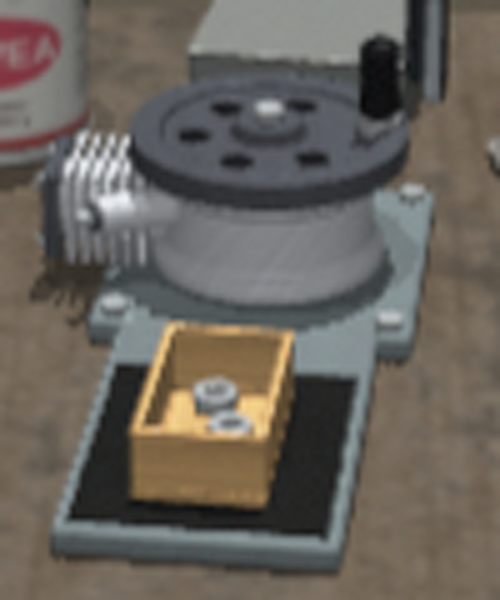

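View pics/t7.png

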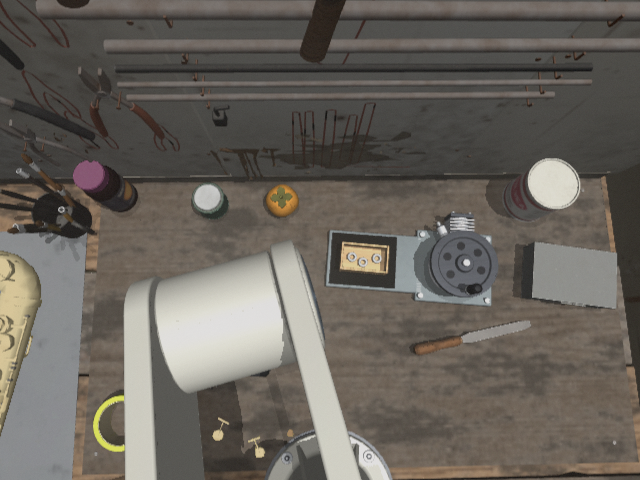

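```bash
python3 - <<'E'
from h import *
for dx in (0,):
  k=onz("top",310+671/4,190+393/4,120);h=np.array([442.8,-270.5,0]);d=(k-h)[:2];print(k,np.arctan2(d[1],d[0])%6.283,np.hypot(*d))
# expected px for angle 3.2
for a in (3.2,3.3,3.5,3.7): 
  u,v=proj("top",[442.5+52*np.cos(a),-270.5+52*np.sin(a),120]);print(a,(u-310)*4,(v-190)*4)
for uv in ((130,208),(316,222),(310,335),(120,322)): print(onz("top",310+uv[0]/4,190+uv[1]/4,46)[:2])
E
```

```text
[ 390.4423173  -275.74368271  120.        ] 3.2412256610207364 52.61960799862012
3.2 666.1720124706367 392.7551857604353
3.3 677.3084329796006 391.3411028301125
3.5 698.6417724690209 385.17332168524604
3.7 718.0012566474707 374.7921409796545
[492.79661729 -36.70488204]
[ 484.29374516 -130.56170539]
[ 427.12003741 -124.94086247]
[435.07645339 -30.13217261]
```

View pics/s7.png

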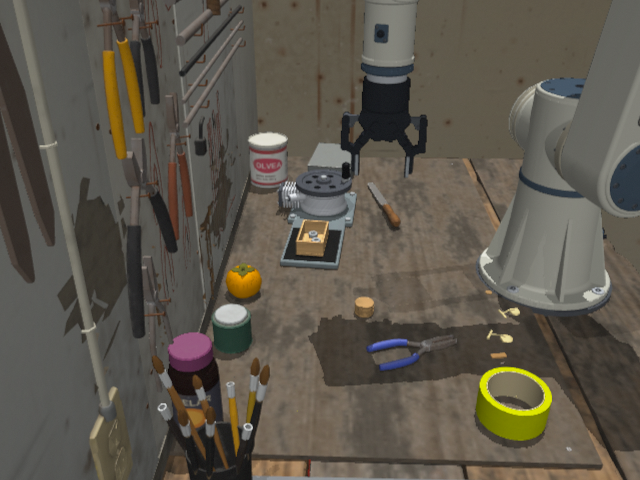

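The side view shows the tray on the mat around pixel (313,240). The pads (364,307), tin (232,328) and persimmon (244,282) are where they started, and the gripper is clear of everything.

```bash
python3 -c "
from rig import order,r
print(r.sense()['contact_force'],r.sense()['qvel'].round(3)); print(order.sign_off())"
```

```text
[ 0.59672594 -0.26180765  0.06749792] [-0.068  0.019 -0.013 -0.016 -0.009 -0.039]
the job is handed in; nothing more can be done
None
```

The flywheel is stopped just past the compression peak with the timing pin out, and the tray with all three spacers is on the mat. The job is handed in, at about 21 s on the clock.

- **Flywheel:** I turned it counter-clockwise only, by the knob. The drag at the knob was 5.5 N at first. It rose to about 10 N, then fell to about 3 N. From that I put the top at about 2.78 rad in world direction. I released the knob at about 3.24 rad by the top camera, roughly 0.45 rad past the top. The wrist camera read 3.20 rad just after release. The pin stands clearly out of its boss in both views.
- **Tray:** I carried it level and set it down with its long side along the ledge. In the last top picture its centre is within about 2 mm of the mat's centre, and all three spacers lie flat inside.
- **Other things:** The tin, the persimmon and the pads look unmoved in the last pictures. The gripper was clear and the contact force was near zero when I handed in.
- **Small disagreements:** The cameras differed by up to about 3 mm on the knob, hub and tray positions. Setting the tray down pressed on the mat with about 13 N. The arm was still drifting very slightly at hand-in (under 0.07 rad/s), clear of everything.

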